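# Clear the bay and tip the teat carton onto its back

### The job

The standing carton of teats has to lie on its back, window up, in the bay marked with blue tape, so that teats can be taken out through the window. First push the steel bowl along the shelf until it stands wholly clear of the tape, then tip the carton over into the bay with a fingertip push on its window side, high up above the window, so that it falls flat with no part beyond the outer edge of the tape. Do not pick up anything or tip the bowl, and leave the bottle warmer, the dispenser and the rack of teats alone.

Things in the scene. Friction and masses are not known exactly. Their poses are not given: they have to be found in the camera images.
- bay: Rectangle of blue tape flat on the white shelf top (height 0): 230 mm (its x) by 150 mm (its y) over the outer edges, tape 15 mm wide. Origin: its centre. Its x axis points from the end where the carton stands to the far end, roughly to the robot's left (world +y), give or take 0.6 rad; its y axis points roughly to the robot. The shelf beyond its -y side, away from the robot, is free.
- carton: Closed card carton, white with a teal band near the top; clear window on one broad side, 20 to 90 mm up. Standing: 50 mm deep (x), 80 wide (y), 140 high (z), about 0.13 kg, loose. Origin: centre of its underside; window side looks to its -x. It stands on the tape at the bay's -x end, back to the bay's middle. A finger 125 mm up must move it on by about 45 mm to pass its balance; then it falls.
- heel_left (a point): Foot corner of the carton's back: bottom edge, at its +y side (40 mm from the middle). At shelf height both standing and lying on its back. At the start the foot edge of the back lies 73 to 87 mm from the bay's centre; tipped over this edge, the carton lies from there 140 mm along the bay.
- heel_right (a point): Foot corner of the carton's back: bottom edge, at its -y side.
- head_left (a point): Top corner of the carton's back, at its +y side, 140 mm up while it stands, at shelf height when it lies on its back.
- head_right (a point): Top corner of the carton's back, at its -y side.
- bowl: Round stainless steel bowl, 110 mm across the rim, 45 mm high, flat bottom 80 mm across, steep thin wall (3 mm), about 0.15 kg, loose and empty. Origin at the centre of its underside. It stands upright on the bay, in the carton's way, with 45 mm or more between it and the carton's back.
- warmer: White round bottle warmer, 130 mm across, 135 mm high, with a press button in front, to the robot's right. Bystander, loose. Origin at the centre of its underside.
- dispenser: Push dispenser for formula: white foot 160 x 120 mm, clear hopper, 328 mm high, to the robot's left. Bystander, loose. Origin at the centre of its foot's underside.
- rack: Pale blue upright plastic rack, 70 mm deep (x), 155 mm wide (y), 130 mm high, with three slots holding teats, to the robot's left. Bystander, loose. Origin at the centre of its underside.
- teat0: Silicone teat, 36 mm flange, 50 mm high, sitting loose in the rack's slot at its -y end. Bystander. Origin at its underside.
- teat1: The same, in the rack's middle slot. Bystander.
- teat2: The same, in the rack's slot at its +y end. Bystander.

How it is judged:
On the way, in this order (a step that is already met when the one before it is completed fails the run):
1. the bowl stands clear of the taped bay while the carton is still standing ((y of bowl in the frame of bay above 0.127 m or y of bowl in the frame of bay below -0.127 m or x of bowl in the frame of bay above 0.167 m or x of bowl in the frame of bay below -0.167 m or horizontal distance between bowl and bay above 0.19 m) and angle between bowl's own z axis and vertical below 0.1 rad and height (world z) of bowl between -0.008 and 0.008 m and linear speed of bowl below 0.02 m/s and angle between carton's own z axis and vertical below 0.15 rad), for 0.2 s.
2. the carton lies on its back, window up, inside the tape (angle between carton's own x axis and vertical above 3.04 rad and height (world z) of each of head_left, heel_left below 0.01 m and x of heel_left in the frame of bay between -0.117 and 0.117 m and y of heel_left in the frame of bay between -0.077 and 0.077 m and x of heel_right in the frame of bay between -0.117 and 0.117 m and y of heel_right in the frame of bay between -0.077 and 0.077 m and x of head_left in the frame of bay between -0.117 and 0.117 m and y of head_left in the frame of bay between -0.077 and 0.077 m and x of head_right in the frame of bay between -0.117 and 0.117 m and y of head_right in the frame of bay between -0.077 and 0.077 m and linear speed of carton below 0.02 m/s and angular speed of carton below 0.1 rad/s), for 0.2 s.
At the end, for the whole second after the job is handed in: The bowl stands upright on the shelf wholly outside the outer edge of the tape, and the carton lies flat on its back, window up, all four corners within the outer edge of the tape (2 mm allowed), both at rest (all of step 2 and (y of bowl in the frame of bay above 0.127 m or y of bowl in the frame of bay below -0.127 m or x of bowl in the frame of bay above 0.167 m or x of bowl in the frame of bay below -0.167 m or horizontal distance between bowl and bay above 0.19 m) and angle between bowl's own z axis and vertical below 0.1 rad and height (world z) of bowl between -0.008 and 0.008 m and linear speed of bowl below 0.02 m/s); the robot touches nothing.
It fails at once if the carton is lifted off the shelf (height (world z) of each of heel_left, heel_right above 0.015 m).
It fails at once if the standing carton is pushed below the top of its window (contact force between the fingers and carton above 1 N and angle between carton's own z axis and vertical below 0.1 rad and height (world z) of the grasp point below 0.09 m).
It fails at once if the bowl is lifted or tipped (height (world z) of bowl above 0.02 m or angle between bowl's own z axis and vertical above 0.45 rad).
It fails at once if the warmer, the dispenser, the rack or a teat is moved (more than 20 mm) (distance of any of warmer, dispenser, rack, teat0, teat1, teat2 from where it was at the start of the episode above 0.02 m).
It also fails if it takes over 53 s, if anything falls off the work surface, if the arm or the gripper's body presses on something with over 40 N, if the wrist force passes 120 N, or if a joint passes its speed limit or range.

### The arm

A 6-joint arm with a two-finger parallel gripper is mounted at the origin on the work surface. World frame = base frame: x ahead of the robot, y to its left, z up, the work surface at z = 0. Lengths are in m, angles in rad, forces in N, time in s.
With the tool pointing down it reaches from about 0.35 to 0.975 m from the base axis. Payload 4.9 kg.
Tool frame: the origin (TCP) lies on the centre line of the jaws, within the pads' length; the fingertips stand ctrl.tcp_to_tips ahead of it and the grasp point (between the pads) lies 3 mm ahead of it (ctrl.tcp_to_tips is the distance from the TCP to the fingertips, in m); z points along the fingers, y is the direction in which the jaws open and shut (so a half turn about z gives the same grasp; the last joint's range is limited). The gripper opens to 85 mm and grips with 20 to 120 N. Pads are 22 mm wide; open, the fingers measure 114 mm over their backs; the gripper's body (76 mm by 85 mm) begins 54 mm behind the grasp point. The pads swing forward as they close: fully open they stand 13 mm farther back than shut.
Start: joints at [-1.271, 0.053, 1.613, -0, 1.476, -0.119], TCP at [0.254, -0.571, 0.253] pointing down, gripper open.
Joint ranges: [-3.01, 3.01], [-1.01, 2.22], [0.06, 2.58], [-1.02, 4.17], [0.09, 2.62], [-3.14, 3.14]. Speed limits (rad/s): [2.57, 2.57, 3.14, 3.14, 3.14, 3.14].

### API

Orientations are given as a rotation vector (axis times angle).
In Python, from station import ctrl, vision gives the robot as it stands.
- The arm moves only by the tool jog_arm, never from a script. Its argument "deltas" is a list of rows, each a list of 7 numbers: the turn, a rotation vector about the tool's x, y, z in rad, then the shift along the tool's x, y, z in cm, then the opening, from 0 (shut) to 1 (fully open). A call has 1 to 12 rows; each row shifts and turns the commanded pose from where the row before left it, along the tool's axes as they then stand; what a row does not reach is not made up. A row lasts 1/12 s, in which the tool goes at most 41.7 mm and 7.16 degrees, less where a joint would pass 70% of its speed; a pose out of reach is approached as far as the arm can. A call with a gripper value outside its range is refused whole. The fingers move at their own pace and stop on an object; "grip_force" is the grip in N (left out, the last holds). Time passes only in rows, so rows that do not move let the fingers close. It gives the time, the measured TCP pose, the force and the opening at its end, in the units of the state.
- ctrl.get_obs(): the state, without advancing time (a new reading comes with each control period).
- vision.get_image(name): name is "scene" or "top" or "wrist"; returns (picture, depth): 400x640x3 uint8, red, green, blue; 400x640 float32, m along the optical axis (not along the pixel's ray), 0 where there is no reading.
- vision.calibration(name): a dict with "fx", "fy", "cx", "cy" (pixels), "dist" ([k1, k2, p1, p2, k3] as OpenCV has them; the pictures are not rectified), "rvec" (rotation vector, rad) and "tvec" (3), from world to camera coordinates, as OpenCV has them; the wrist camera has in their place "hand_eye" (4x4, takes a point from camera to tool coordinates, whose origin is the TCP and whose axes are the flange's). Camera axes: x right, y down, z forward; pixel columns grow to the right and rows downward; lengths in m; the calibration is good to about 2 mm. A picture is of the moment at which its call begins: read the wrist's pose just before it. calibration takes no time and is no camera call.
- ctrl.finish_job(): hands the job in, once; it reports no verdict.
The state is a dict: "t": time; "q": joint angles; "dq": joint speeds; "effort": joint torques, N m; "tool_pos": TCP position; "tool_rot": TCP orientation; "contact_force": force on the tool from outside, world axes, zero at the start; "wrist_torque": the same for the moment, N m; "opening": finger opening in m.
Only numpy, scipy, OpenCV 4.12 (cv2) and the standard library are available. Lean on these libraries where they do the work, as an engineer would, in place of code of your own. Each camera call takes 0.05 s, during which the arm holds its last target. There are 200 camera calls.

## Working session

There is one attempt and no reset: what is moved stays moved. The work goes in short steps, Python scripts to look and compute and a tool call to move; the robot and the scene stay as the last step left them, time stands still between calls to the robot, and variables do not carry over. Pictures are saved under pics/ and viewed, about 8 in all and at most 12, crops included, and the job is handed in when it is done.

Besides the shell and the picture viewer there is one more tool, called after "Emit:" by a JSON object that holds its "fn" and its "kwargs", one argument or row to a line. jog_arm: Moves the arm, as the interface text tells. Its arguments: {"type":"object","properties":{"deltas":{"type":"array"},"grip_force":{"type":"number"}},"required":["deltas"]}

```bash
mkdir -p pics; ls; python3 - <<'E'
from station import ctrl, vision
import cv2,numpy as np
print(ctrl.get_obs(), ctrl.tcp_to_tips)
for n in("scene","top"):
    im,d=vision.get_image(n); cv2.imwrite(f"pics/{n}0.png",im[:,:,::-1]); np.savez(f"{n}0.npz",im=im,d=d)
    c=vision.calibration(n); print(c)
E
```

```text
pics
{'t': 0.0, 'q': array([-1.27098887e+00,  5.33732887e-02,  1.61430156e+00, -2.06906199e-05,
        1.47598983e+00, -1.19004809e-01]), 'dq': array([ 1.00175645e-03, -1.24899381e-03,  3.32851067e-04,  7.25415984e-05,
       -3.18454626e-03,  1.70659051e-03]), 'effort': array([ 2.66872294e-04, -3.93675828e+01, -3.70180643e+01, -1.35614528e-04,
        6.97901094e-03,  6.58917321e-08]), 'tool_pos': array([ 0.25399283, -0.57042901,  0.25204827]), 'tool_rot': array([-3.07094579e+00, -6.52645730e-01,  3.25836751e-04]), 'contact_force': array([-0.95402541, -0.05424646,  0.4254517 ]), 'wrist_torque': array([-0.03880577, -0.01101948,  0.00958247]), 'opening': 0.08528250522491768} 0.022
{'fx': 448.7255427097175, 'fy': 448.7255427097175, 'cx': 317.9883881699006, 'cy': 198.80522963137471, 'dist': array([-0.05487433,  0.        ,  0.        ,  0.        ,  0.        ]), 'rvec': array([ 2.36314132,  1.0618168 , -0.2981533 ]), 'tvec': array([-0.32447872, -0.26032972,  1.70957459])}
{'fx': 477.99326934828815, 'fy': 477.99326934828815, 'cx': 318.5068905083245, 'cy': 200.08349232196994, 'dist': array([-0.12128552,  0.        ,  0.        ,  0.        ,  0.        ]), 'rvec': array([ 2.1342896 , -2.19789664,  0.1400314 ]), 'tvec': array([7.68725855e-04, 5.17378385e-01, 1.71042960e+00])}
```

View pics/top0.png

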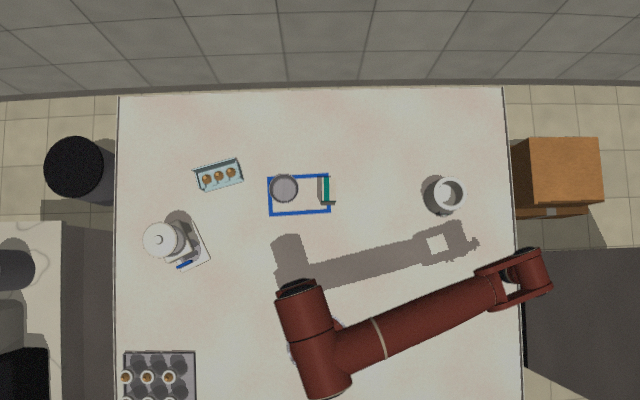

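View pics/scene0.png

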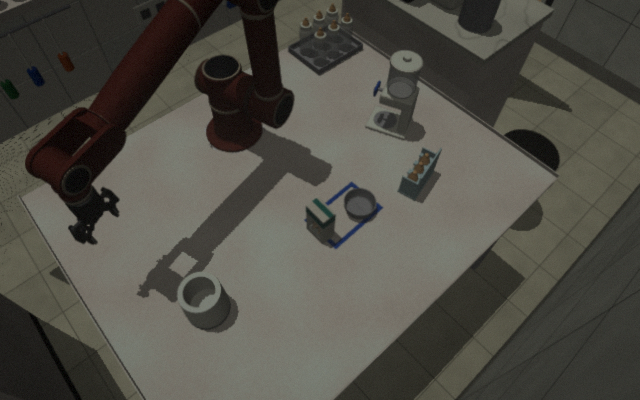

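Top view: the blue bay spans about (268–330, 173–215), bowl at (284,188), carton at (325,190), rack at (219,175), warmer at (444,195). The scene view agrees.

```bash
cat > h.py <<'E'
import cv2,numpy as np
from station import vision
def cast(n,px,z):
    """pixels -> world points on plane(s) at height z"""
    c=vision.calibration(n); K=np.array([[c['fx'],0,c['cx']],[0,c['fy'],c['cy']],[0,0,1]])
    R=cv2.Rodrigues(c['rvec'])[0]; o=-R.T@c['tvec']
    u=cv2.undistortPoints(np.asarray(px,float).reshape(-1,1,2),K,c['dist'])[:,0]
    r=np.c_[u,np.ones(len(u))]@R
    return o+r*((z-o[2])/r[:,2])[:,None]
def cloud(n,d):
    c=vision.calibration(n); K=np.array([[c['fx'],0,c['cx']],[0,c['fy'],c['cy']],[0,0,1]])
    R=cv2.Rodrigues(c['rvec'])[0]; v,u=np.mgrid[:400,:640]
    q=cv2.undistortPoints(np.c_[u.ravel(),v.ravel()].astype(float).reshape(-1,1,2),K,c['dist'])[:,0]
    P=np.c_[q,np.ones(len(q))]*d.reshape(-1,1)
    return ((P-c['tvec'])@R).reshape(400,640,3)
def rect(P):
    (c,s,a)=cv2.minAreaRect((P[:,:2]*1000).astype(np.float32)); b=cv2.boxPoints((c,s,a))
    return np.round(c,1),np.round(s,1),round(a,1),np.round(b).tolist()
E
python3 - <<'E'
from h import *
for n in("top","scene"):
    z=np.load(n+"0.npz"); im,d=z['im'],z['d']; W=cloud(n,d)
    hsv=cv2.cvtColor(im,cv2.COLOR_RGB2HSV); H,S,V=[hsv[...,i] for i in range(3)]
    reg=(W[...,0]>.3)&(W[...,0]<.85)&(abs(W[...,1]-.06)<.22)
    blue=(H>104)&(H<125)&(S>150)&reg&(abs(W[...,2])<.02)
    teal=(H>70)&(H<98)&(S>110)&reg
    for nm,m,zz in(("blue",blue,0),("teal",teal,None)):
        v,u=np.nonzero(m); P=cast(n,np.c_[u,v],0) if zz==0 else W[m]
        print(n,nm,m.sum(),rect(P), np.percentile(W[m][:,2],[2,50,98]).round(3))
    top=reg&(W[...,2]>.125)&(W[...,2]<.16); print("carton top depth",top.sum(),rect(W[top]),np.median(W[top],0).round(4))
    v,u=np.nonzero(top);print("  px",u.min(),u.max(),v.min(),v.max(),rect(cast(n,np.c_[u,v],.14)))
    b=reg&(W[...,2]>.03)&(W[...,2]<.055)&(np.hypot(W[...,0]-.49-.0,W[...,1]-.12)<.12)
    cnt,_=cv2.findContours(b.astype(np.uint8),0,1); k=max(cnt,key=cv2.contourArea)
    P=cast(n,k[:,0],.045); c,r=cv2.minEnclosingCircle((P[:,:2]*1000).astype(np.float32)); print("bowl",c,r)
    for nm,y0,y1 in(("rack",.2,.4),("warmer",-.45,-.2),):
        m=(W[...,2]>.02)&(W[...,2]<.2)&(W[...,1]>y0)&(W[...,1]<y1)&(W[...,0]>.4)&(W[...,0]<.8)
        print(nm,rect(W[m]))
z=np.load("top0.npz");im=z['im']
cv2.imwrite("pics/c.png",cv2.resize(im[150:230,190:350],None,fx=5,fy=5,interpolation=2)[:,:,::-1])
E
```

```text
top blue 362 (array([545.3,  58.9]), array([145.2, 226.5]), 2.1, [[469.0, 169.0], [477.0, -57.0], [622.0, -52.0], [614.0, 175.0]]) [-0.008  0.     0.01 ]
top teal 120 (array([555.5, -40.7]), array([ 16.7, 104. ]), 85.9, [[503.0, -45.0], [607.0, -53.0], [608.0, -36.0], [504.0, -29.0]]) [0.    0.139 0.146]
carton top depth 344 (array([578.4, 106.4]), array([376.9,  85.5]), 76.3, [[492.0, -67.0], [575.0, -87.0], [664.0, 279.0], [581.0, 300.0]]) [ 0.542  -0.0469  0.1392]
  px 233 335 157 201 (array([576.8, 105.9]), array([375.1,  87. ]), 76.5, [[491.0, -66.0], [575.0, -87.0], [663.0, 278.0], [578.0, 298.0]])
bowl (558.1272583007812, 120.45770263671875) 52.73378372192383
rack (array([617.5, 338.1]), array([ 67.4, 141.2]), 14.1, [[568.0, 398.0], [602.0, 261.0], [667.0, 278.0], [633.0, 415.0]])
warmer (array([ 514. , -426.6]), array([123.1,  45.7]), 0.2, [[452.0, -404.0], [453.0, -450.0], [576.0, -449.0], [576.0, -404.0]])
scene blue 151 (array([547.4,  61.6]), array([141.8, 221.8]), 2.3, [[472.0, 170.0], [481.0, -52.0], [623.0, -46.0], [614.0, 175.0]]) [-0.005  0.002  0.008]
scene teal 71 (array([547.8, -37.5]), array([73.7, 14.1]), 1.8, [[511.0, -32.0], [511.0, -46.0], [585.0, -43.0], [584.0, -29.0]]) [0.135 0.141 0.146]
carton top depth 452 (array([580.7, 105.6]), array([378.5,  88.6]), 76.6, [[494.0, -68.0], [580.0, -89.0], [668.0, 279.0], [582.0, 300.0]]) [ 0.5483 -0.0501  0.1406]
  px 306 421 177 224 (array([582.8, 100.5]), array([376.7,  94.1]), 76.5, [[493.0, -72.0], [585.0, -94.0], [672.0, 273.0], [581.0, 295.0]])
bowl (565.8763427734375, 110.59066772460938) 57.694358825683594
rack (array([621.4, 336.5]), array([ 66.2, 142.6]), 13.8, [[572.0, 398.0], [606.0, 259.0], [670.0, 275.0], [637.0, 414.0]])
warmer (array([ 524.2, -427.6]), array([ 44.8, 116.8]), 90.0, [[466.0, -450.0], [583.0, -450.0], [583.0, -405.0], [466.0, -405.0]])
```

View pics/c.png

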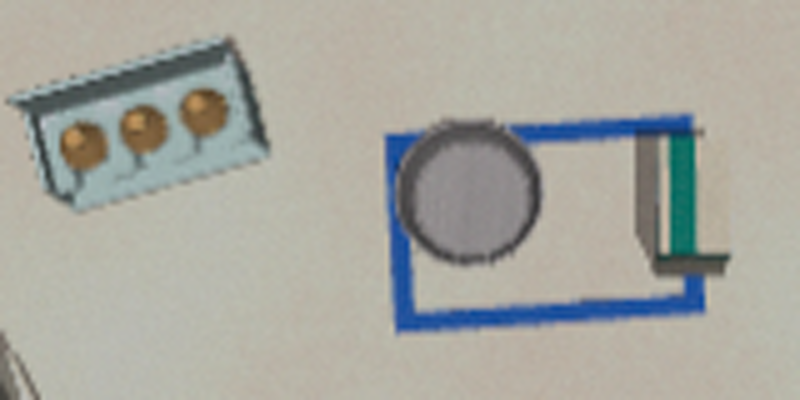

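The crop confirms the bay edges; the bowl overlaps its far-left corner, and the carton stands at the right end. In metres, the bay centre is about (0.546, 0.060) with its x axis at 92° from world x. The bowl is at about (0.560, 0.118). The plan is to push the bowl about 13 cm in world +x with half-open jaws as a cradle.

Emit:
{"fn": "jog_arm", "kwargs": {
  "deltas": [
    [0,0,0.105,0,0,0,0.5],
    [0,0,0.105,0,0,0,0.5],
    [0,0,0.105,0,0,0,0.5],
    [0,0,0.105,0,0,0,0.5]
  ]
}}

```text
t: 0.43
tool_pos: [0.254, -0.5706, 0.2525]
tool_rot: [-3.14, 0.01, 0.001]
contact_force: [-0.0, 0.0, -0.7]
opening: 0.0431
```

Emit:
{"fn": "jog_arm", "kwargs": {
  "deltas": [
    [0,0,0,0.98,-3.435,0,0.5],
    [0,0,0,0.98,-3.435,0,0.5],
    [0,0,0,0.98,-3.435,0,0.5],
    [0,0,0,0.98,-3.435,0,0.5],
    [0,0,0,0.98,-3.435,0,0.5],
    [0,0,0,0.98,-3.435,0,0.5],
    [0,0,0,0.98,-3.435,0,0.5],
    [0,0,0,0.98,-3.435,0,0.5],
    [0,0,0,0.98,-3.435,0,0.5],
    [0,0,0,0.98,-3.435,0,0.5]
  ]
}}

```text
t: 1.27
tool_pos: [0.3524, -0.2258, 0.2528]
tool_rot: [-3.141, 0.003, 0.0]
contact_force: [-0.3, 0.4, -1.0]
opening: 0.0424
```

Emit:
{"fn": "jog_arm", "kwargs": {
  "deltas": [
    [0,0,0,0.98,-3.435,0,0.5],
    [0,0,0,0.98,-3.435,0,0.5],
    [0,0,0,0.98,-3.435,0,0.5],
    [0,0,0,0.98,-3.435,0,0.5],
    [0,0,0,0.98,-3.435,0,0.5],
    [0,0,0,0.98,-3.435,0,0.5],
    [0,0,0,0.98,-3.435,0,0.5],
    [0,0,0,0.98,-3.435,0,0.5],
    [0,0,0,0.98,-3.435,0,0.5],
    [0,0,0,0.98,-3.435,0,0.5],
    [0,0,0,0,0,0,0.5],
    [0,0,0,0,0,0,0.5]
  ]
}}

```text
t: 2.27
tool_pos: [0.4506, 0.1172, 0.2526]
tool_rot: [3.141, 0.004, -0.003]
contact_force: [-0.6, -0.6, -0.9]
opening: 0.0426
```

```bash
python3 - <<'E'
from h import *
for n in("top","scene"):
    z=np.load(n+"0.npz"); im,d=z['im'],z['d']; W=cloud(n,d)
    top=(W[...,0]>.45)&(W[...,0]<.65)&(W[...,1]>-.12)&(W[...,1]<.02)&(W[...,2]>.133)&(W[...,2]<.16)
    v,u=np.nonzero(top);print(n,top.sum(),rect(cast(n,np.c_[u,v],.14)),rect(W[top]))
    m=(W[...,0]>.4)&(W[...,0]<.7)&(W[...,1]>.05)&(W[...,1]<.2)&(W[...,2]>.035)&(W[...,2]<.06)
    v,u=np.nonzero(m);print(rect(cast(n,np.c_[u,v],.045)))
E
```

```text
top 317 (array([541.6, -46.7]), array([48.1, 76. ]), 88.4, [[503.0, -70.0], [579.0, -72.0], [580.0, -24.0], [504.0, -22.0]]) (array([541.5, -46.6]), array([48.2, 76.9]), 88.1, [[502.0, -69.0], [579.0, -72.0], [581.0, -24.0], [504.0, -21.0]])
(array([561.5, 111.3]), array([105.2, 106.2]), 88.6, [[507.0, 60.0], [613.0, 57.0], [616.0, 163.0], [510.0, 165.0]])
scene 409 (array([545.1, -47.7]), array([53. , 83.8]), 89.2, [[503.0, -74.0], [587.0, -75.0], [587.0, -22.0], [504.0, -21.0]]) (array([543.8, -47.1]), array([53.6, 82.8]), 89.7, [[502.0, -74.0], [585.0, -74.0], [585.0, -20.0], [503.0, -20.0]])
(array([566. , 110.8]), array([106.9, 111.3]), 46.4, [[489.0, 111.0], [569.0, 34.0], [643.0, 111.0], [563.0, 188.0]])
```

Emit:
{"fn": "jog_arm", "kwargs": {
  "deltas": [
    [0,0,0,0,0.5,3.6,0.5],
    [0,0,0,0,0,3.6,0.5],
    [0,0,0,0,0,3.6,0.5],
    [0,0,0,0,0,3.6,0.5],
    [0,0,0,0,0,3.6,0.5],
    [0,0,0,0,0,2.0,0.5],
    [0,0,0,0,0,1.0,0.5],
    [0,0,0,0,0,0.8,0.5],
    [0,0,0,0,0,0,0.5]
  ]
}}

```text
t: 3.02
tool_pos: [0.4505, 0.11, 0.0345]
tool_rot: [3.141, -0.004, -0.003]
contact_force: [-0.6, 0.3, -0.4]
opening: 0.0425
```

Emit:
{"fn": "jog_arm", "kwargs": {
  "deltas": [
    [0,0,0,1.0,0,0,0.5],
    [0,0,0,1.0,0,0,0.5],
    [0,0,0,1.0,0,0,0.5],
    [0,0,0,0.6,0,0,0.5],
    [0,0,0,0.5,0,0,0.5],
    [0,0,0,0.5,0,0,0.5],
    [0,0,0,0.5,0,0,0.5],
    [0,0,0,0.5,0,0,0.5],
    [0,0,0,0.5,0,0,0.5],
    [0,0,0,0.5,0,0,0.5],
    [0,0,0,0.5,0,0,0.5],
    [0,0,0,0.5,0,0,0.5]
  ]
}}

```text
t: 4.02
tool_pos: [0.5273, 0.1107, 0.0352]
tool_rot: [3.142, -0.002, -0.0]
contact_force: [0.2, -0.6, 0.2]
opening: 0.0426
```

```bash
python3 - <<'E'
from h import *
im,d=vision.get_image("scene"); cv2.imwrite("pics/s1.png",cv2.resize(im[140:290,260:460],None,fx=4,fy=4)[:,:,::-1])
E
```

```text
(no output)
```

View pics/s1.png

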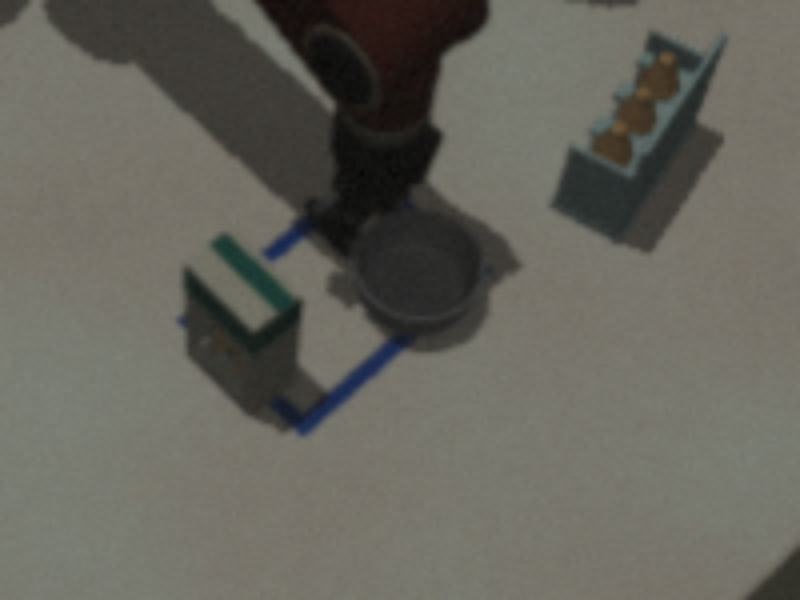

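The bowl (crop 420,265) is upright against both fingers and has started to move; the carton and rack are undisturbed. I'll push on.

Emit:
{"fn": "jog_arm", "kwargs": {
  "deltas": [
    [0,0,0,0.5,0,0,0.5],
    [0,0,0,0.6,0,0,0.5],
    [0,0,0,0.7,0,0,0.5],
    [0,0,0,0.7,0,0,0.5],
    [0,0,0,0.7,0,0,0.5],
    [0,0,0,0.7,0,0,0.5],
    [0,0,0,0.7,0,0,0.5],
    [0,0,0,0.7,0,0,0.5],
    [0,0,0,0.7,0,0,0.5],
    [0,0,0,0.7,0,0,0.5],
    [0,0,0,0.7,0,0,0.5],
    [0,0,0,0.5,0,0,0.5]
  ]
}}

```text
t: 5.07
tool_pos: [0.6069, 0.1106, 0.0354]
tool_rot: [-3.142, 0.002, -0.001]
contact_force: [-0.9, 0.3, 0.1]
opening: 0.0428
```

Emit:
{"fn": "jog_arm", "kwargs": {
  "deltas": [
    [0,0,0,0.6,0,0,0.5],
    [0,0,0,0.6,0,0,0.5],
    [0,0,0,0.6,0,0,0.5],
    [0,0,0,0.6,0,0,0.5],
    [0,0,0,0.6,0,0,0.5],
    [0,0,0,0.5,0,0,0.5],
    [0,0,0,0.4,0,0,0.5],
    [0,0,0,0.3,0,0,0.5],
    [0,0,0,0.2,0,0,0.5],
    [0,0,0,0.1,0,0,0.5],
    [0,0,0,0,0,0,0.5],
    [0,0,0,0,0,0,0.5]
  ]
}}

```text
t: 6.07
tool_pos: [0.651, 0.1106, 0.0354]
tool_rot: [-3.142, 0.002, -0.001]
contact_force: [-0.3, -0.3, -0.6]
opening: 0.0426
```

```bash
cat > m.py <<'E'
from h import *
import sys
for n in("top","scene"):
    im,d=vision.get_image(n); W=cloud(n,d); np.savez(f"{n}_{sys.argv[1]}.npz",im=im,d=d)
    m=(W[...,0]>.62)&(W[...,0]<.8)&(W[...,1]>.03)&(W[...,1]<.2)&(W[...,2]>.035)&(W[...,2]<.055)
    v,u=np.nonzero(m);P=cast(n,np.c_[u,v],.045);print(n,m.sum(),"bowl rim max x",P[:,0].max(),rect(P))
    t=(W[...,0]>.45)&(W[...,0]<.65)&(W[...,1]>-.12)&(W[...,1]<.02)&(W[...,2]>.133)&(W[...,2]<.16)
    v,u=np.nonzero(t);print(t.sum(),rect(cast(n,np.c_[u,v],.14)) if t.sum() else 0)
    cv2.imwrite(f"pics/{n}_{sys.argv[1]}.png",cv2.resize(im[140:290,260:460] if n=="scene" else im[120:230,190:350],None,fx=4,fy=4)[:,:,::-1])
E
python3 m.py 2
```

```text
top 28 bowl rim max x 0.7607527816416386 (array([704.9,  92.4]), array([130.8,  51.3]), 24.2, [[635.0, 89.0], [656.0, 42.0], [775.0, 96.0], [754.0, 143.0]])
318 (array([541.6, -46.6]), array([48.1, 76.1]), 88.2, [[503.0, -69.0], [579.0, -72.0], [580.0, -24.0], [504.0, -21.0]])
scene 216 bowl rim max x 0.7671713682112693 (array([710.1, 109.6]), array([113.7, 113.5]), 7.7, [[646.0, 158.0], [661.0, 46.0], [774.0, 61.0], [759.0, 173.0]])
406 (array([546.2, -49.4]), array([85.5, 55.3]), 0.5, [[503.0, -22.0], [504.0, -77.0], [589.0, -77.0], [589.0, -21.0]])
```

View pics/scene_2.png

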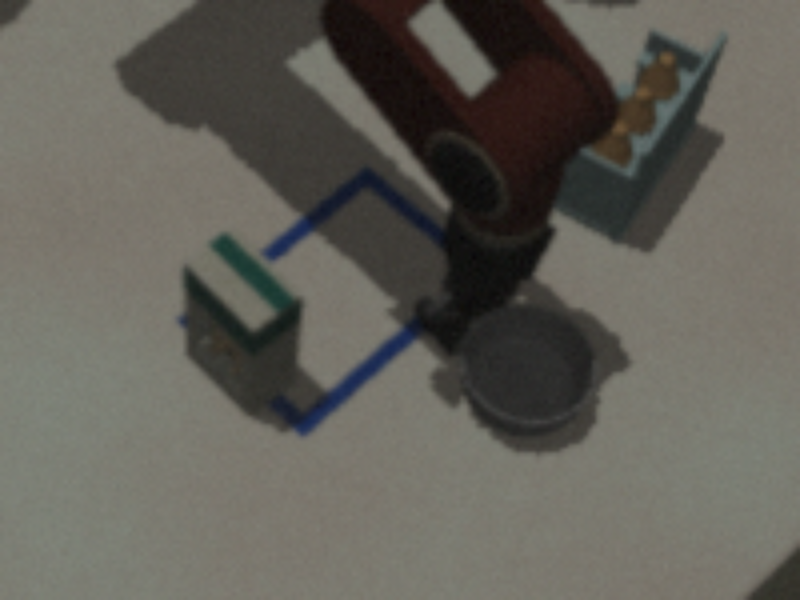

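The bowl is clear, upright at about (0.709, 0.110), so its bay y is about -0.165. Next I back off, close the jaws and go round to the window side.

Emit:
{"fn": "jog_arm", "kwargs": {
  "deltas": [
    [0,0,0,-1,0,0,0.5],
    [0,0,0,-2,0,0,0.5],
    [0,0,0,-3,0,0,0.5],
    [0,0,0,0,0,-3.5,0.5],
    [0,0,0,0,0,-3.8,0.4],
    [0,0,0,0,0,-3.8,0.2],
    [0,0,0,0,0,-3.8,0],
    [0,0,0,0,0,-3.8,0],
    [0,0,0,0,0,-3.8,0]
  ]
}}

```text
t: 6.92
tool_pos: [0.5905, 0.1106, 0.2625]
tool_rot: [-3.142, 0.002, -0.001]
contact_force: [-0.2, -0.1, 0.9]
opening: 0.0
```

Emit:
{"fn": "jog_arm", "kwargs": {
  "deltas": [
    [0,0,0,-0.6,3.3,0,0],
    [0,0,0,-0.6,3.3,0,0],
    [0,0,0,-0.6,3.3,0,0],
    [0,0,0,-0.6,3.3,0,0],
    [0,0,0,-0.6,3.3,0,0],
    [0,0,0,-0.6,3.3,0,0],
    [0,0,0,-0.6,3.3,0,0],
    [0,0,0,-0.6,3.3,0,0],
    [0,0,0,0,0,0,0],
    [0,0,0,0,0,0,0]
  ]
}}

```text
t: 7.75
tool_pos: [0.5422, -0.1547, 0.2604]
tool_rot: [-3.141, 0.007, -0.001]
contact_force: [-0.1, 1.0, -0.5]
opening: -0.0001
```

```bash
python3 -c "
from station import ctrl
o=ctrl.get_obs();print(o['tool_pos'],o['tool_rot'],o['opening'],o['t'])"; python3 m.py 3
```

```text
[ 0.54224817 -0.1546689   0.26040215] [-3.14140677e+00  6.82305210e-03 -5.64517714e-04] -7.044262777298919e-05 7.75
top 111 bowl rim max x 0.7607527816416386 (array([707.8, 112. ]), array([106.5, 104.9]), 88.3, [[654.0, 60.0], [759.0, 57.0], [762.0, 164.0], [657.0, 167.0]])
312 (array([539.9, -46.6]), array([48.1, 79.5]), 88.2, [[499.0, -69.0], [579.0, -72.0], [580.0, -24.0], [501.0, -21.0]])
scene 202 bowl rim max x 0.7671713682112693 (array([712.8, 111.4]), array([105.9, 111. ]), 44.2, [[636.0, 114.0], [714.0, 35.0], [790.0, 109.0], [712.0, 188.0]])
408 (array([545.9, -49.4]), array([85. , 55.4]), 0.5, [[503.0, -22.0], [504.0, -78.0], [589.0, -77.0], [588.0, -21.0]])
```

Bowl confirmed at (0.708–0.712, 0.112). Next I lower the shut fingertips to about 115 mm and approach.

Emit:
{"fn": "jog_arm", "kwargs": {
  "deltas": [
    [0,0,0,0,0,3.5,0],
    [0,0,0,0,0,3.5,0],
    [0,0,0,0,0,3,0],
    [0,0,0,0,0,1.8,0],
    [0,0,0,0,0,0.5,0],
    [0,0,0,0,-1.5,0,0],
    [0,0,0,0,-1.5,0,0],
    [0,0,0,0,-1,0,0],
    [0,0,0,0,-0.7,0,0],
    [0,0,0,0,-0.4,0,0],
    [0,0,0,0,0,0,0]
  ]
}}

```text
t: 8.77
tool_pos: [0.5433, -0.1014, 0.1384]
tool_rot: [3.141, 0.001, 0.003]
contact_force: [-0.4, 0.5, -0.0]
opening: -0.0005
```

Emit:
{"fn": "jog_arm", "kwargs": {
  "deltas": [
    [0,0,0,0,-0.3,0,0],
    [0,0,0,0,-0.3,0,0],
    [0,0,0,0,-0.3,0,0],
    [0,0,0,0,-0.3,0,0],
    [0,0,0,0,-0.3,0,0],
    [0,0,0,0,-0.3,0,0],
    [0,0,0,0,-0.3,0,0],
    [0,0,0,0,-0.3,0,0],
    [0,0,0,0,-0.3,0,0],
    [0,0,0,0,-0.3,0,0],
    [0,0,0,0,0,0,0]
  ]
}}

```text
t: 9.68
tool_pos: [0.5427, -0.0717, 0.1372]
tool_rot: [-3.141, 0.001, 0.0]
contact_force: [0.5, -0.3, -0.7]
opening: -0.0004
```

```bash
python3 m.py 4
```

```text
top 110 bowl rim max x 0.7607527816416386 (array([707.8, 112. ]), array([106.5, 104.9]), 88.3, [[654.0, 60.0], [759.0, 57.0], [762.0, 164.0], [657.0, 167.0]])
93 (array([535.8, -29.5]), array([71.8, 40.4]), 10.3, [[497.0, -16.0], [504.0, -56.0], [575.0, -43.0], [567.0, -3.0]])
scene 196 bowl rim max x 0.7671713682112693 (array([712.9, 111.3]), array([105.9, 111.2]), 44.2, [[636.0, 114.0], [714.0, 35.0], [790.0, 108.0], [712.0, 188.0]])
254 (array([565.1, -43.4]), array([51.5, 82.4]), 4.3, [[536.0, -4.0], [542.0, -86.0], [594.0, -83.0], [588.0, -0.0]])
```

View pics/scene_4.png

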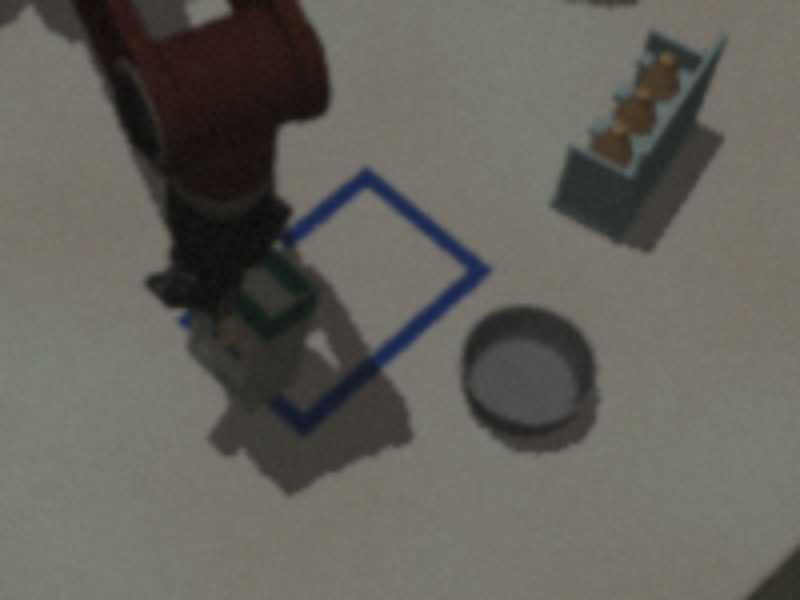

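The carton (crop 255,320) is tilting into the bay and its foot has stayed on the tape end. I continue past the balance point.

Emit:
{"fn": "jog_arm", "kwargs": {
  "deltas": [
    [0,0,0,0,-0.3,0,0],
    [0,0,0,0,-0.3,0,0],
    [0,0,0,0,-0.3,0,0],
    [0,0,0,0,-0.3,0,0],
    [0,0,0,0,-0.3,0,0],
    [0,0,0,0,-0.3,0,0],
    [0,0,0,0,-0.3,0,0],
    [0,0,0,0,-0.3,0,0],
    [0,0,0,0,-0.3,0,0],
    [0,0,0,0,-0.3,0,0],
    [0,0,0,0,0,0,0],
    [0,0,0,0,0,0,0]
  ]
}}

```text
t: 10.78
tool_pos: [0.5428, -0.0422, 0.1373]
tool_rot: [3.142, -0.001, 0.0]
contact_force: [0.0, 0.9, -0.6]
opening: 0.0002
```

```bash
python3 m.py 5
```

```text
top 108 bowl rim max x 0.7607527816416386 (array([707.8, 112. ]), array([106.5, 104.9]), 88.3, [[654.0, 60.0], [759.0, 57.0], [762.0, 164.0], [657.0, 167.0]])
14 (array([517.3,  10.6]), array([29.2, 10.8]), 12.3, [[502.0, 13.0], [504.0, 2.0], [533.0, 8.0], [530.0, 19.0]])
scene 193 bowl rim max x 0.7665871717302659 (array([713.7, 110.5]), array([105.9, 113.6]), 44.2, [[636.0, 114.0], [715.0, 33.0], [791.0, 107.0], [712.0, 188.0]])
29 (array([548.9, -39.2]), array([39.1, 15.3]), 79.0, [[538.0, -57.0], [553.0, -60.0], [560.0, -21.0], [545.0, -19.0]])
```

View pics/scene_5.png

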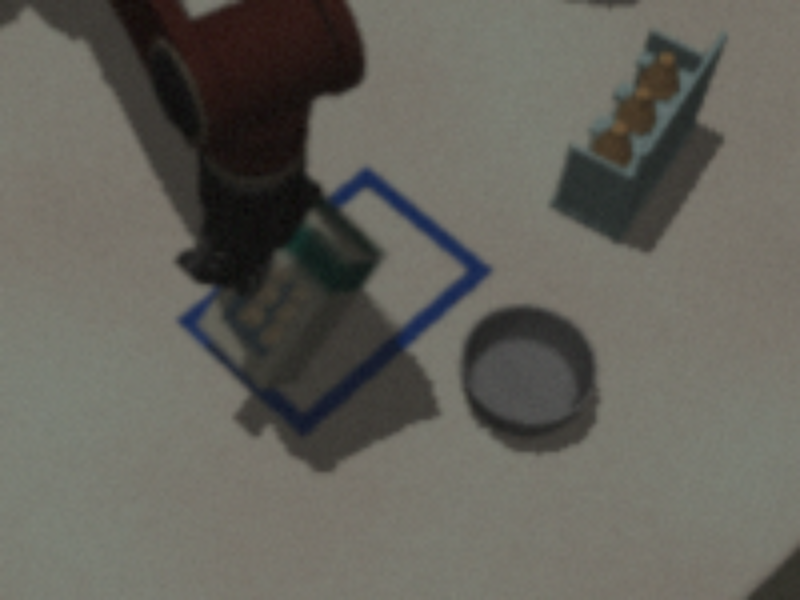

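The carton has tipped about 35–40° and is past its balance. I hold for a moment to let it fall, then check.

Emit:
{"fn": "jog_arm", "kwargs": {
  "deltas": [
    [0,0,0,0,0,0,0],
    [0,0,0,0,0,0,0],
    [0,0,0,0,0,0,0],
    [0,0,0,0,0,0,0],
    [0,0,0,0,0,0,0],
    [0,0,0,0,0,0,0]
  ]
}}

```text
t: 11.38
tool_pos: [0.5428, -0.0424, 0.1373]
tool_rot: [3.142, -0.002, -0.0]
contact_force: [-1.3, -0.2, -0.2]
opening: 0.0
```

```bash
python3 m.py 6
```

```text
top 106 bowl rim max x 0.7607527816416386 (array([707.8, 112. ]), array([106.5, 104.9]), 88.3, [[654.0, 60.0], [759.0, 57.0], [762.0, 164.0], [657.0, 167.0]])
0 0
scene 206 bowl rim max x 0.766879533915272 (array([712.9, 111.1]), array([108.1, 109.3]), 48.4, [[636.0, 107.0], [718.0, 34.0], [790.0, 115.0], [708.0, 188.0]])
33 (array([548.5, -37.4]), array([35.7, 13.8]), 79.0, [[538.0, -54.0], [552.0, -56.0], [559.0, -21.0], [545.0, -19.0]])
```

View pics/scene_6.png

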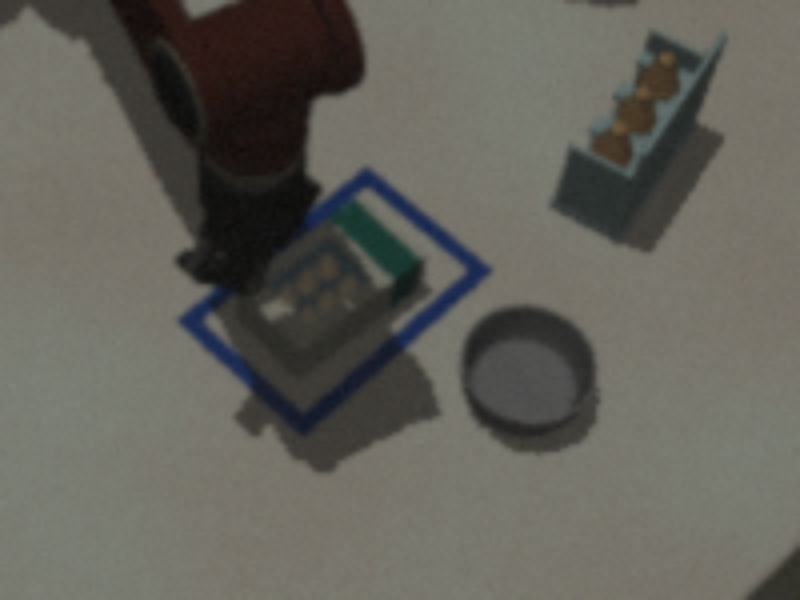

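The carton lies window up, inside the blue rectangle. I'll lift clear and measure it.

Emit:
{"fn": "jog_arm", "kwargs": {
  "deltas": [
    [0,0,0,0,0,-2,0],
    [0,0,0,0,1,-3,0],
    [0,0,0,-1,2,-3,0],
    [0,0,0,0,4,0,0],
    [0,0,0,0,4,0,0],
    [0,0,0,0,4,0,0],
    [0,0,0,0,4,0,0],
    [0,0,0,0,4,0,0],
    [0,0,0,0,0,0,0],
    [0,0,0,0,0,0,0]
  ]
}}

```text
t: 12.32
tool_pos: [0.5321, -0.2741, 0.2171]
tool_rot: [-3.141, 0.007, 0.001]
contact_force: [-0.3, -0.2, 0.5]
opening: -0.0001
```

```bash
python3 m.py 7; python3 - <<'E'
from h import *
for n in("top","scene"):
    z=np.load(n+"_7.npz"); im,d=z['im'],z['d']; W=cloud(n,d)
    hsv=cv2.cvtColor(im,cv2.COLOR_RGB2HSV); H,S=hsv[...,0],hsv[...,1]
    reg=(W[...,0]>.4)&(W[...,0]<.64)&(W[...,1]>-.1)&(W[...,1]<.2)
    v,u=np.nonzero((H>104)&(H<125)&(S>150)&reg&(W[...,2]<.02)); (c,s,a)=cv2.minAreaRect((cast(n,np.c_[u,v],0)[:,:2]*1000).astype(np.float32))
    ang=np.radians(a if s[0]>s[1] else a+90); ex=np.array([np.cos(ang),np.sin(ang)]); ex*=np.sign(ex[1]); ey=np.array([-ex[1],ex[0]])
    m=reg&(W[...,2]>.04)&(W[...,2]<.065)
    v,u=np.nonzero(m); P=cast(n,np.c_[u,v],.05); b=cv2.boxPoints(cv2.minAreaRect((P[:,:2]*1000).astype(np.float32)))
    print(n,"bay",c,s,ex,"z",np.median(W[m][:,2]),rect(P)[1]); print("corners in bay mm",np.round((b-c)@np.c_[ex,ey],1).tolist())
    for nm,y0,y1 in(("rack",.2,.4),("warmer",-.45,-.2)):
        q=(W[...,2]>.02)&(W[...,2]<.13)&(W[...,1]>y0)&(W[...,1]<y1)&(W[...,0]>.4)&(W[...,0]<.8); print(nm,rect(W[q])[0])
E
```

```text
top 114 bowl rim max x 0.7607527816416386 (array([707.8, 112. ]), array([106.5, 104.9]), 88.3, [[654.0, 60.0], [759.0, 57.0], [762.0, 164.0], [657.0, 167.0]])
0 0
scene 194 bowl rim max x 0.766879533915272 (array([712.9, 111.3]), array([105.9, 111.2]), 44.2, [[636.0, 114.0], [714.0, 35.0], [790.0, 108.0], [712.0, 188.0]])
0 0
top bay (544.9927368164062, 58.993431091308594) (145.8335418701172, 227.08201599121094) [-0.03597173  0.99935281] z 0.049177986755648814 [137.5  80.1]
corners in bay mm [[-73.0, 47.0], [-78.1, -32.9], [59.0, -41.8], [64.2, 38.1]]
rack [617.5 338.7]
warmer [ 512.8 -426.8]
scene bay (547.529296875, 61.23784255981445) (142.70066833496094, 222.7758331298828) [-0.03710134  0.99931151] z 0.05074754707734997 [143.6  85.9]
corners in bay mm [[-79.8, 47.9], [-85.3, -37.9], [58.0, -47.1], [63.5, 38.7]]
rack [621.6 334.6]
warmer [ 528.2 -427.4]
```

View pics/top_7.png

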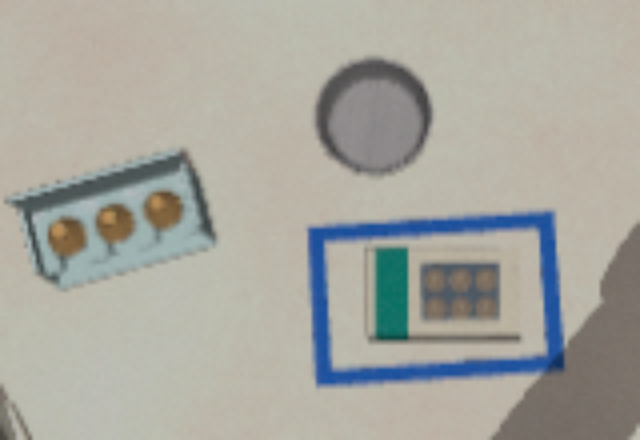

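All four corners are within about ±85 mm in x and ±48 mm in y (limits 117 and 77). The carton is flat at 50 mm, the bowl is clear, and nothing is touched.

```bash
python3 -c "
from station import ctrl
print(ctrl.finish_job())"
```

```text
the job is handed in; nothing more can be done
None
```

The carton now lies flat on its back, window up, in the taped bay, and the bowl stands upright clear of the tape. I handed the job in at about 12.4 s of the 53 s allowed. `finish_job` reports no verdict.

I pushed the bowl about 15 cm away from the robot with half-open fingers. Then I tipped the carton over with shut fingertips about 115 mm up on its window side, and lifted the arm clear.

Last checks, before handing in:
- **Carton:** its upper face is at 49–51 mm, so it lies flat. In the bay frame its corners are within x −85 to +64 mm (limit ±117) and y −47 to +48 mm (limit ±77). It is turned about 4° from the bay's axis.
- **Bowl:** upright at about (0.71, 0.11), so its bay y is about −0.165 m, beyond the −0.127 m limit.
- **Rack:** its measured position changed by 2 mm or less in both cameras.
- **Warmer:** it was only partly inside my measuring window. The readings shifted by 1 mm (top) and 4 mm (scene), and the arm never went near it.
- **Dispenser and teats:** not measured. The arm stayed away from the dispenser, and the teats look undisturbed in the last picture.
- **Disagreement:** the two cameras differed by 2–7 mm on most positions, well inside the margins.

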